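# Close an air filter to its vent position and hold it

## Task

Service the air filter: stand the filter cartridge upright over the narrow standpipe inside the open housing and let go of it, then put the bayonet lid on with its two lugs down through the two notches of the collar, and turn the lid clockwise (seen from above) to the vent position, half-way to its lock. Do not let the lock click; finish while still gripping the lid, seated flat and held still there against the return spring. Leave the other things on the bench where they are.

Things in the scene. Friction and masses are not known exactly. Their poses are not given: they have to be found in the camera images.
- housing: Fixed round grey filter housing, open on top: foot 124 mm across, bowl 104 mm outside and 92 mm inside, aluminium collar 111 mm across. Origin on the axis at bench height, z up. Two round pipe ports stick out along +-y at 45 mm height, to 69 mm from the axis. It works the same after a half turn.
- mouth (a point): On the housing's axis in the plane of the collar's top face, 106 mm above the bench; axes as the housing's. The collar's inward flange is 6 mm thick with a 72 mm opening. Ribs outside on the collar show where the lid's grip bar points: one rib 39 degrees clockwise of each notch for vent (half-way), two ribs at 74 degrees for the lock.
- notch (a point): Middle of one of the two notches in the collar's flange, on the housing's +x side (the other is on -x), at the top face, 41 mm from the axis. Each is 20 mm wide and reaches 46 mm from the axis. Below the flange a fixed stop beside it keeps the lid from turning anticlockwise, and a dog of the sprung vent ring stands on its clockwise side.
- pedestal (a point): On the axis inside the housing, centre of the flat top of the black pedestal, 32 mm across, 60 mm above the bench. From it the steel standpipe rises, 12 mm across, tapered tip 85 mm above the bench.
- lid: Loose aluminium bayonet lid, 0.16 kg, 96 mm across, 92 mm tall, on its plug at the start. Origin on the axis under the plug, z up. Plug: ring 65 mm outside, 48 inside, z 0 to 22. Cover disc z 22 to 28, which comes to rest on the collar's top (lid origin then 84 mm above the bench). Dome 65 mm across up to z 64, hollow to z 58. Works the same after a half turn. Let go, the spring turns it back.
- lid_bar (a point): Middle of the top of the lid's upright grip bar, 92 mm above the lid's origin. The bar lies along the lid's x, straight above the lugs: 60 mm long, 14 mm wide, 28 mm high, standing on the flat dome top.
- lug (a point): Outer end of one of the two lugs of the lid's plug, on its +x side (the other is on -x), 42 mm from the axis; the lugs are 14 mm wide, z 6 to 12 mm above the lid's origin.
- cartridge: Loose round filter cartridge, 36 mm across, 76 mm tall, 0.06 kg, pale pleated side with grey end caps, standing upright at the start. Origin at the centre of its underside, z up. A 17 mm bore runs up from the underside to 68 mm; the top is closed. Seated, its underside rests on the pedestal 60 mm above the bench and its top stands 136 mm above the bench, 30 mm above the collar.
- vent_ring (a joint): Sprung ring under the collar that the lid's lugs push round: 0 at rest, grows as the lid turns clockwise from the notches (the lid may turn 0.1 rad before it meets the ring). The lock is at the end of travel, 1.22 rad, and clicks from 1.08 rad on; vent is half-way, 0.61 rad. The spring pushes back with 0.04 N m at 0 and 0.11 N m half-way.
- tape_measure: Bystander: yellow tape measure 71x82x32 mm lying on the bench; origin at the centre of its underside.
- chisel: Bystander: wood-handled chisel 35x236x30 mm lying; origin at the centre of its underside, long axis y. Behind it tall fixed cases stand in a row from the middle of the bench to the right, their fronts about 0.58 m ahead of the robot base: keep the arm clear of them.
- glue_bottle: Bystander: white glue bottle with a red nozzle, 49x64x190 mm, standing; origin at the centre of its underside.
- driver: Bystander: screwdriver 56x198x30 mm lying; origin at the centre of its underside, long axis y.

How it is judged (in metres and radians):
On the way, in this order (a step that is already met when the one before it is completed fails the run):
1. the cartridge stands upright on the pedestal, over the standpipe, let go (z of cartridge in the frame of housing between 0.056 and 0.064 m and horizontal distance between cartridge and housing below 0.006 m and angle between cartridge's own z axis and vertical below 0.1 rad and contact force between the fingers and cartridge below 0.2 N), for 0.2 s.
2. the lid is down, its lugs through the notches, not yet turned far (z of lid in the frame of mouth below -0.0175 m and horizontal distance between lid and housing below 0.006 m and angle between lid's own z axis and vertical below 0.1 rad and value of joint vent_ring below 0.44 rad), for 0.1 s.
At the end, for the whole second after the job is handed in: The fingers grip the lid (over 2 N), which sits in the housing within 3.5 mm of fully down, 5 mm of the axis and 4 degrees of level, and hold the vent ring still between 0.44 and 0.78 rad (half-way is 0.61); the cartridge stands upright on the pedestal (within 4 mm in height, 6 mm of the axis) (value of joint vent_ring between 0.44 and 0.78 rad and velocity of joint vent_ring between -0.2 and 0.2 rad/s and angle between the x axis of lid and the x axis of housing, either way round between 0.4 and 0.95 rad and z of lid in the frame of mouth between -0.025 and -0.0185 m and horizontal distance between lid and housing below 0.005 m and angle between lid's own z axis and vertical below 0.07 rad and contact force between the fingers and lid above 2 N and z of cartridge in the frame of housing between 0.056 and 0.064 m and horizontal distance between cartridge and housing below 0.006 m and angle between cartridge's own z axis and vertical below 0.1 rad); the arm keeps its last pose, push and grip.
It fails at once if the lock clicked (vent ring past 1.08 rad) (value of joint vent_ring above 1.08 rad).
It fails at once if a bystander was moved more than 25 mm (distance of any of tape_measure, chisel, glue_bottle, driver from where it was at the start of the episode above 0.025 m).
It also fails if it takes over 61 s, if anything falls off the work surface, if the arm or the gripper's body presses on something with over 40 N, if the wrist force passes 120 N, or if a joint passes its speed limit or range.

## Robot

A 6-joint arm with a two-finger parallel gripper is mounted at the origin on a cart in front of the work surface, level with it; the furniture and walls round the work are solid. World frame = base frame: x ahead of the robot, y to its left, z up, the work surface at z = 0. Lengths are in m, angles in degrees, forces in N, time in s.
With the tool pointing down it reaches from about 0.375 to 0.9 m from the base axis. Payload 3.1 kg.
Tool frame: the origin (TCP) lies at the very end of the fingers, on their centre line; the grasp point (between the pads) lies 19 mm behind it; z points along the fingers, y is the line along which they close (so a half turn about z gives the same grasp; the last joint's range is limited). The gripper opens to 87 mm and grips with 3 to 60 N. Pads are 19 mm wide; open, the fingers measure 117 mm over their backs; the gripper's body (75 mm by 190 mm) begins 51 mm behind the grasp point.
Start: joints at [-78.18, 30.224, 82.088, -0, 67.689, -10.227], TCP at [0.235, -0.579, 0.223] pointing down, gripper open.
Joint ranges: [-176.69, 176.69], [-43.24, 126.21], [12.49, 139.97], [-82, 262], [0, 151.66], [-163.58, 163.58]. Speed limits (degrees/s): [159.86, 159.86, 180, 180, 180, 180].

## Interface

Orientations are given as a 3x3 rotation matrix whose columns are the frame's x, y, z axes.
In Python, from rig import readout, cams, bot gives the robot as it stands.
- The arm moves only by the shell command python3 -m inch 'ROWS'. ROWS is JSON, a list of rows, each a list of 5 numbers: the shift along the world's x, y, z in cm, then the turn about the world's z in degrees, then the finger opening in cm, from 0 to 8.7. In form: [[dx, dy, dz, twist, fingers], ...]. A call has 1 to 10 rows; each row is the pose to reach, as a shift and turn from the pose commanded when the call began; what a row does not reach only later rows make up. A row lasts 1/12 s, in which the tool goes at most 41.7 mm and 7.16 degrees, less where a joint would pass 70% of its speed; a pose out of reach is approached as far as the arm can. A call with a gripper value outside its range is refused whole. The fingers move at their own pace and stop on an object; the grip force is fixed at half the most. Time passes only in rows, so rows that repeat a pose let the fingers close. It gives the time, the measured TCP pose, the force, the opening and the grip force at its end, in the units of the state.
- readout.read_state(): the state, without advancing time (a new reading comes with each control period).
- cams.capture(name): name is "scene" or "top" or "wrist"; returns a dict with "image" (400x640x3 uint8, blue, green, red), "intrinsics" (3x3 intrinsics, pixels), "xyz" and "rotation" of the camera in the world; the wrist camera has in their place "tool_from_camera" (4x4, takes a point from camera to tool coordinates, whose origin is the TCP and whose axes are the flange's). Camera axes: x right, y down, z forward; pixel columns grow to the right and rows downward; lengths in m; the calibration is good to about 2 mm. A picture is of the moment at which its call begins: read the wrist's pose just before it. There is no depth.
- bot.hand_in(): hands the job in; it is judged then, once.
The state is a dict: "time_s": time; "joint_positions": joint angles; "qvel": joint speeds; "tau": joint torques, N m; "position": TCP position; "tcp_rot": TCP orientation; "force": force on the tool from outside, world axes, zero at the start; "moment": the same for the moment, N m; "opening": opening from 0.0 (shut) to 1.0 (fully open); "grasp_force": force on a finger pad.
Only numpy, scipy, OpenCV 4.12 (cv2) and the standard library are available. Lean on these libraries where they do the work, as an engineer would, in place of code of your own. Each camera call takes 0.05 s, during which the arm holds its last target. There are 200 camera calls.

## Working session

There is one attempt and no reset: what is moved stays moved. The work goes in short steps, Python scripts to look and compute and a shell command to move; the robot and the scene stay as the last step left them, time stands still between calls to the robot, and variables do not carry over. Pictures are saved under pics/ and viewed, at most 11 in all, crops included, and the job is handed in when it is done.

```bash
mkdir -p pics; ls; python3 - <<'E'
from rig import readout,cams
import cv2,numpy as np
s=readout.read_state();print(s)
for n in("scene","top"):
    c=cams.capture(n);cv2.imwrite(f"pics/{n}0.png",c["image"]);np.savez(f"pics/{n}0.npz",**c)
    print(n,c["intrinsics"].tolist(),c["xyz"],np.round(c["rotation"],4).tolist())
E
```

```text
pics
{'time_s': 0.0, 'joint_positions': array([-7.81799330e+01,  3.02794470e+01,  8.21582268e+01,  1.70647813e-04,
        6.76890410e+01, -1.02277154e+01]), 'qvel': array([ 0.03500837,  0.045544  , -0.03057904, -0.09842411,  0.07269336,
        0.00629556]), 'tau': array([-4.20267752e-04, -4.40047002e+01, -1.76592278e+01,  6.33082073e-02,
        5.82564413e-02, -1.65262727e-04]), 'position': array([ 0.23447998, -0.57853841,  0.22155627]), 'tcp_rot': array([[ 9.26871639e-01,  3.75378158e-01, -4.50322382e-04],
       [ 3.75378220e-01, -9.26869195e-01,  2.16525801e-03],
       [ 3.95400618e-04, -2.17595745e-03, -9.99997554e-01]]), 'force': array([ 0.41343669,  0.40448395, -0.15995814]), 'moment': array([-0.00711503,  0.01424023, -0.04499147]), 'grasp_force': 0.0, 'opening': 1.00409658571884}
scene [[457.49786098032325, 0.0, 318.0561158302316], [0.0, 457.49786098032325, 203.92997221580433], [0.0, 0.0, 1.0]] [-0.47828806 -0.65963785  1.19473395] [[0.5637, -0.5571, 0.6098], [-0.8259, -0.388, 0.4091], [0.0086, -0.7342, -0.6789]]
top [[514.1791863621015, 0.0, 316.34380253328686], [0.0, 514.1791863621015, 196.90706749612994], [0.0, 0.0, 1.0]] [-0.61735208 -0.06846292  1.54382343] [[0.0707, -0.7937, 0.6041], [-0.9975, -0.0533, 0.0467], [-0.0048, -0.6059, -0.7955]]
```

View pics/scene0.png

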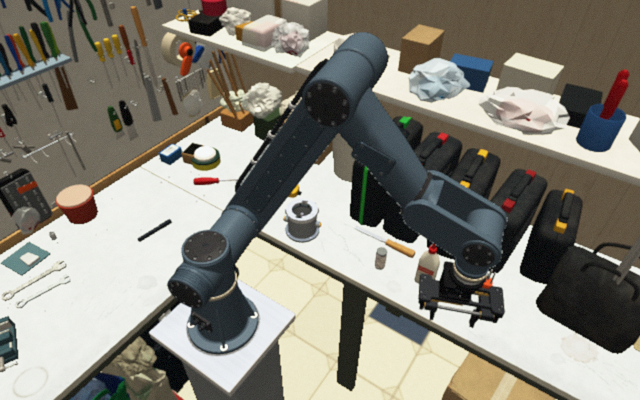

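View pics/top0.png

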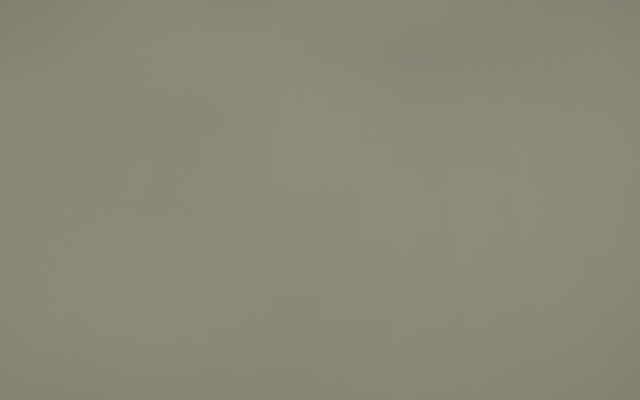

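The top camera is fogged and useless. In the scene view the housing is at about (302,222), the cartridge at (381,258), the chisel at (390,243) and the bottle at (428,265). The lid is hidden, so I'll check the wrist view.

```bash
cat > h.py <<'E'
import numpy as np,cv2
from rig import readout,cams
def wrist(name=None):
    s=readout.read_state();c=cams.capture("wrist");T=np.array(c["tool_from_camera"])
    R=s["tcp_rot"]@T[:3,:3];p=s["tcp_rot"]@T[:3,3]+s["position"]
    if name: cv2.imwrite(f"pics/{name}.png",c["image"]);np.savez(f"pics/{name}.npz",img=c["image"],K=c["intrinsics"],R=R,p=p)
    return c["image"],np.array(c["intrinsics"]),R,p
def load(name):
    d=np.load(f"pics/{name}.npz");
    return (d["img"],d["K"],d["R"],d["p"]) if "img" in d else (d["image"],d["intrinsics"],d["rotation"],d["xyz"])
def plane(cam,uv,z):
    _,K,R,p=cam; uv=np.atleast_2d(uv).astype(float)
    d=np.c_[uv,np.ones(len(uv))]@np.linalg.inv(K).T@R.T
    return p+d*((z-p[2])/d[:,2])[:,None]
def proj(cam,X):
    _,K,R,p=cam; q=(np.atleast_2d(X)-p)@R@K.T
    return q[:,:2]/q[:,2:]
E
python3 - <<'E'
from h import *
c=load("scene0")
for n,uv,z in(("housing top",(302,207),.106),("cart top",(381,250),.076),("bottle",(430,280),0),("chisel",[(360,228),(413,252)],.015)):print(n,plane(c,uv,z).round(3))
w=wrist("w0");print(w[1],w[3],w[2].round(3))
E
```

```text
housing top [[0.455 0.033 0.106]]
cart top [[ 0.461 -0.278  0.076]]
bottle [[ 0.501 -0.447  0.   ]]
chisel [[ 0.562 -0.144  0.015]
 [ 0.567 -0.352  0.015]]
[[311.82642845   0.         323.19919995]
 [  0.         311.82642845 205.85723564]
 [  0.           0.           1.        ]] [ 0.30542761 -0.55073932  0.38379881] [[ 0.374 -0.89  -0.259]
 [-0.927 -0.36  -0.102]
 [-0.003  0.279 -0.96 ]]
```

View pics/w0.png

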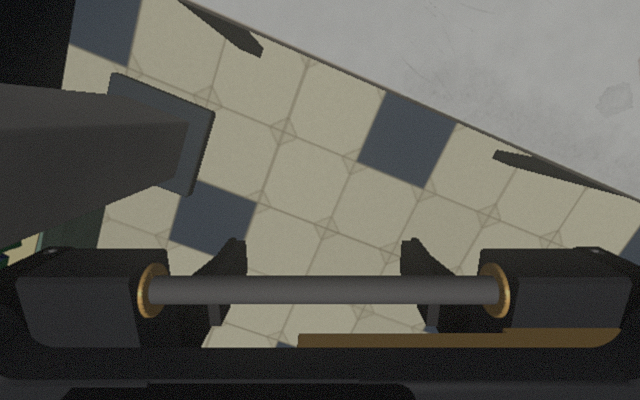

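The wrist camera sees mostly floor here. I'll move towards the cartridge, which also uncovers the scene view.

```bash
python3 -m inch '[[1.6,2.8,3,0,8.7],[3.3,5.6,4,0,8.7],[5,8.4,4,0,8.7],[6.6,11.2,4,0,8.7],[8.3,14,4,0,8.7],[10,17,4,0,8.7],[11.6,20,4,0,8.7],[13.3,23,4,0,8.7],[15,26,4,0,8.7],[16.5,28.5,4,0,8.7]]'; python3 - <<'E'
from h import *
w=wrist("w1")
c=cams.capture("scene");cv2.imwrite("pics/scene1.png",c["image"]);np.savez("pics/scene1.npz",**c)
a=cv2.resize(c["image"][100:330,120:560],(800,418),interpolation=cv2.INTER_CUBIC);cv2.imwrite("pics/s1c.png",a)
E
```

```text
time_s: 0.98
position: [0.4, -0.2918, 0.2624]
tcp_rot: [[0.927, 0.376, -0.0], [0.376, -0.927, 0.001], [0.0, -0.001, -1.0]]
force: [-0.1, -0.5, -0.6]
opening: 0.995
grasp_force: 0.0
```

View pics/w1.png

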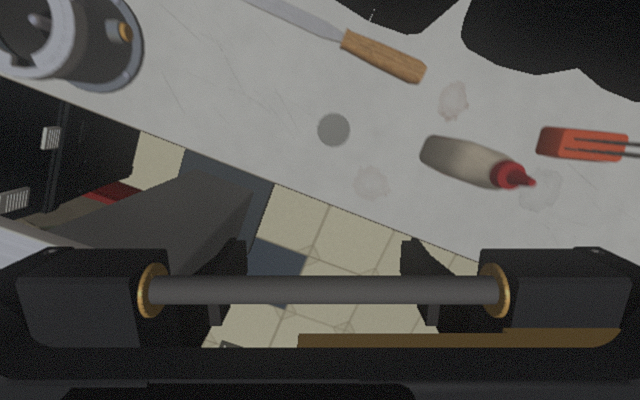

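View pics/s1c.png

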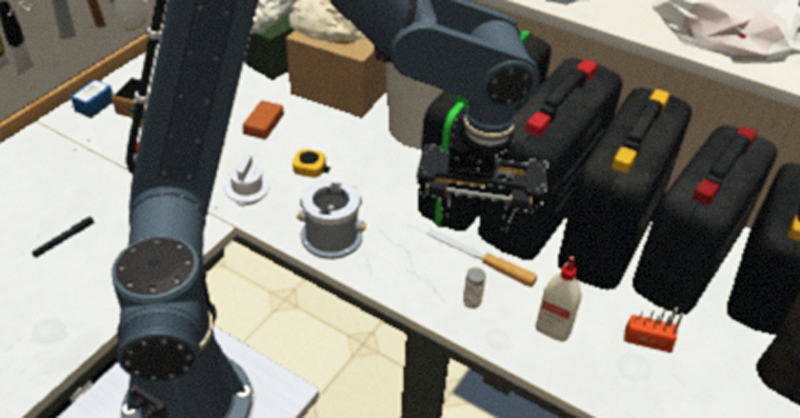

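The wrist picture shows the cartridge top at (333,130), the chisel handle at (385,55), the bottle at (470,165) and the housing at upper left (50,40). In the scene crop the lid is at (247,180), left of the housing (332,215), with the tape measure behind them.

```bash
python3 - <<'E'
from h import *
w=load("w1");g=cv2.cvtColor(w[0],cv2.COLOR_BGR2GRAY)
print(g[130,300:366:3])
roi=cv2.GaussianBlur(g,(3,3),0)[100:160,303:363]
_,m=cv2.threshold(roi,0,255,cv2.THRESH_BINARY_INV+cv2.THRESH_OTSU)
cs,_=cv2.findContours(m,cv2.RETR_EXTERNAL,cv2.CHAIN_APPROX_NONE);c=max(cs,key=cv2.contourArea)
e=cv2.fitEllipse(c);uv=np.array(e[0])+[303,100];print(uv,e[1:])
print("cart",plane(w,uv,.076))
s=load("scene1")
P=plane(s,(381,250),.076);print("scene cart",P)
print("lid bar top",plane(s,(120+246*.55,100+162*.55),.092),"lid foot",plane(s,(120+246*.55,100+187*.55),.025))
print("tape",plane(s,(120+310*.55,100+162*.55),.02))
print("housing w1",plane(w,(38,38),.106), "scene",plane(s,(120+332*.55,100+200*.55),.106))
E
```

```text
[156 159 156 155 156 156 115 114 111 118 111 114 112 114 111 111 110 157
 154 155 154 156]
[333.14908981 129.56089211] ((31.966888427734375, 32.946598052978516), 14.790719985961914)
cart [[ 0.46092852 -0.27867022  0.076     ]]
scene cart [[ 0.46124863 -0.27798671  0.076     ]]
lid bar top [[0.44673487 0.23932283 0.092     ]] lid foot [[0.44213973 0.24281143 0.025     ]]
tape [[0.58585475 0.1851205  0.02      ]]
housing w1 [[0.43566625 0.00605913 0.106     ]] scene [[0.44359771 0.02288362 0.106     ]]
```

```bash
python3 -m inch '[[2,0.5,-2,0,8.7],[4.1,1,-5,0,8.7],[6.1,1.5,-8.5,0,8.7],[6.1,1.5,-12,0,8.7],[6.1,1.5,-12,0,8.7],[6.1,1.5,-12,0,8.7]]'
```

```text
time_s: 1.58
position: [0.4592, -0.2786, 0.1409]
tcp_rot: [[0.927, 0.375, -0.004], [0.375, -0.927, 0.004], [-0.003, -0.005, -1.0]]
force: [-0.3, -0.1, 0.3]
opening: 1.004
grasp_force: 0.0
```

```bash
python3 -m inch '[[0.1,0,-3,0,8.7],[0.1,0,-6,0,8.7],[0.1,0,-8.5,0,8.7],[0.1,0,-9.2,0,8.7],[0.1,0,-9.2,0,8.7],[0.1,0,-9.2,0,5],[0.1,0,-9.2,0,2],[0.1,0,-9.2,0,2],[0.1,0,-9.2,0,2],[0.1,0,-9.2,0,2]]'; python3 -m inch '[[0,0,0,0,2],[0,0,0,0,2],[0,0,0,0,2]]'
```

```text
time_s: 2.42
position: [0.4621, -0.2797, 0.0516]
tcp_rot: [[0.927, 0.375, 0.001], [0.375, -0.927, -0.001], [0.001, 0.002, -1.0]]
force: [0.5, -0.4, -0.1]
opening: 0.705
grasp_force: 0.0
time_s: 2.67
position: [0.4617, -0.2792, 0.0506]
tcp_rot: [[0.927, 0.375, 0.0], [0.375, -0.927, -0.0], [0.0, 0.0, -1.0]]
force: [-0.5, 0.3, 0.2]
opening: 0.481
grasp_force: 0.0
```

```bash
python3 -m inch '[[0,0,0,0,2],[0,0,0,0,2],[0,0,0,0,2],[0,0,1,0,2],[0,0,4,0,2],[0,0,8,0,2],[0,0,12,0,2],[-1,2,16,0,2],[-2,5,19,0,2],[-3,8,21,0,2]]'; python3 -m inch '[[-0.5,3,0,0,2],[-1.5,6,0,0,2],[-2.5,9,0,0,2],[-3.5,12,0,0,2],[-4.5,15,0,0,2],[-5,17,0,0,2],[-5,19,0,0,2],[-5,19,0,0,2],[-5,19,0,0,2],[-5,19,0,0,2]]'; python3 - <<'E'
from h import *
w=wrist("w2")
E
```

```text
time_s: 3.5
position: [0.4327, -0.2013, 0.263]
tcp_rot: [[0.928, 0.373, 0.004], [0.373, -0.928, -0.003], [0.003, 0.005, -1.0]]
force: [1.0, 1.0, -0.5]
opening: 0.403
grasp_force: 30.0
time_s: 4.33
position: [0.3823, -0.0109, 0.2601]
tcp_rot: [[0.927, 0.376, 0.001], [0.376, -0.927, -0.001], [0.001, 0.001, -1.0]]
force: [0.9, 0.0, 0.0]
opening: 0.404
grasp_force: 30.0
```

View pics/w2.png

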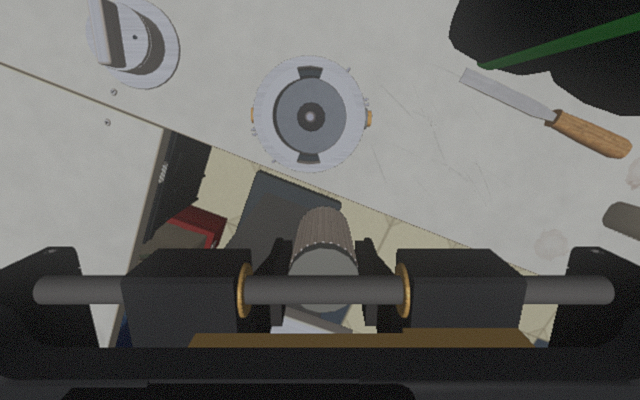

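The wrist view shows the housing from above: collar centre near (309,113), notches at (310,72) and (309,156), standpipe tip at (310,117). The lid is at upper left (135,35), and the cartridge is gripped upright.

```bash
python3 - <<'E'
from h import *
w=load("w2");g=cv2.GaussianBlur(cv2.cvtColor(w[0],cv2.COLOR_BGR2GRAY),(3,3),0)
x0,y0=240,45
r=g[y0:185,x0:382]
# non-bright region inside collar (opening+notches)
for t in(120,135):
    m=((r<t)*255).astype(np.uint8)
    n,l,st,ce=cv2.connectedComponentsWithStats(m)
    k=l[117-y0,330-x0]; comp=(l==k).astype(np.uint8)
    cs,_=cv2.findContours(comp,cv2.RETR_EXTERNAL,cv2.CHAIN_APPROX_NONE);c=max(cs,key=cv2.contourArea)[:,0]+[x0,y0]
    P=plane(w,c,.106)[:,:2]
    ctr=P.mean(0)
    for _ in range(20):
        d=np.hypot(*(P-ctr).T);q=P[d<.0385];A=np.c_[2*q,np.ones(len(q))];s=np.linalg.lstsq(A,(q**2).sum(1),rcond=None)[0];ctr=s[:2]
    R=np.sqrt(s[2]+ctr@ctr);print(t,"centre",ctr,"R",R,len(q),len(P))
    d=np.hypot(*(P-ctr).T);o=P[d>.041]-ctr;a=np.arctan2(o[:,1],o[:,0])
    z=np.mean(np.exp(2j*a));print("notch axis deg",np.degrees(np.angle(z))/2,abs(z),len(o))
    for sgn in(1,-1):
        b=o[np.sign(o[:,0])==sgn];print("  side",b.mean(0),np.degrees(np.arctan2(*b.mean(0)[::-1])))
m=((g[100:135,295:326]>120)*255).astype(np.uint8)
ys,xs=np.nonzero(m);print("tip px",xs.mean()+295,ys.mean()+100,len(xs),plane(w,(xs.mean()+295,ys.mean()+100),.085))
print(g[117,296:326])
E
```

```text
120 centre [0.44676057 0.03028053] R 0.035222682357608184 183 258
notch axis deg 20.294750027905703 0.9326908555118294 65
  side [0.04150314 0.01472795] 19.537911633540997
  side [-0.04102365 -0.01585921] -158.8641516258794
135 centre [0.44678704 0.03008934] R 0.0357945283510777 183 260
notch axis deg 20.328023837874504 0.9304635611855672 67
  side [0.0415898  0.01532183] 20.22398254844491
  side [-0.04153464 -0.01545745] -159.5868481188076
tip px 309.7317073170732 116.09756097560975 41 [[0.44730875 0.03008222 0.085     ]]
[ 99  81  68  66  66  66  66  67  75  92 116 136 145 145 145 144 139 122
  98  79  68  65  66  66  65  65  66  68  78  98]
```

```bash
python3 -m inch '[[2.2,1.3,0,0,2],[4.4,2.6,0,0,2],[6.57,3.9,-2,0,2],[6.57,3.9,-5,0,2],[6.57,3.9,-5,0,2],[6.57,3.9,-5,0,2],[6.57,3.9,-5,0,2],[6.57,3.9,-5,0,2]]'; python3 - <<'E'
from h import *
for i in range(4):
    print(readout.read_state()["position"].round(4)); wrist("w3")
E
```

```text
time_s: 5.05
position: [0.4483, 0.0278, 0.2109]
tcp_rot: [[0.927, 0.374, 0.002], [0.374, -0.927, -0.0], [0.002, 0.001, -1.0]]
force: [-0.1, -0.1, -0.5]
opening: 0.404
grasp_force: 30.0
[0.4483 0.0278 0.2109]
[0.4484 0.0278 0.211 ]
[0.4483 0.0279 0.211 ]
[0.4482 0.0281 0.2109]
```

```bash
python3 -m inch '[[-0.05,0.17,0,0,2],[-0.05,0.17,-2,0,2],[-0.05,0.17,-4,0,2],[-0.05,0.17,-6,0,2],[-0.05,0.17,-7,0,2],[-0.05,0.17,-7.4,0,2],[-0.05,0.17,-7.8,0,2],[-0.05,0.17,-8.2,0,2],[-0.05,0.17,-8.4,0,2]]'
```

```text
time_s: 6.0
position: [0.4477, 0.0302, 0.1259]
tcp_rot: [[0.927, 0.375, 0.001], [0.375, -0.927, -0.0], [0.001, 0.001, -1.0]]
force: [0.1, 0.2, -1.6]
opening: 0.402
grasp_force: 30.0
```

```bash
python3 -m inch '[[0,0,-0.5,0,2],[0,0,-0.9,0,2],[0,0,-1.2,0,2],[0,0,-1.5,0,2],[0,0,-1.5,0,2],[0,0,-1.5,0,2]]'
```

```text
time_s: 6.5
position: [0.4472, 0.0303, 0.1106]
tcp_rot: [[0.927, 0.375, -0.0], [0.375, -0.927, 0.0], [-0.0, -0.0, -1.0]]
force: [0.5, -0.6, -0.9]
opening: 0.404
grasp_force: 30.0
```

```bash
python3 -m inch '[[0,0,0,0,4],[0,0,0,0,4.5],[0,0,0,0,5],[0,0,0,0,5.5],[0,0,0,0,6],[0,0,0,0,6],[0,0,0,0,6],[0,0,0,0,6]]'; python3 -m inch '[[0,0,2,0,7],[0,0,5,0,8],[0,0,8,0,8.7],[-1,0,12,0,8.7],[-3,0,15,0,8.7],[-5,0,15,0,8.7],[-6.5,-3,15,0,8.7],[-6.5,-3,15,0,8.7],[-6.5,-3,15,0,8.7]]'; python3 - <<'E'
from h import *
w=wrist("w4")
E
```

```text
time_s: 7.17
position: [0.4473, 0.0302, 0.1107]
tcp_rot: [[0.927, 0.375, 0.0], [0.375, -0.927, -0.0], [0.0, 0.0, -1.0]]
force: [-0.5, 0.0, 1.3]
opening: 0.683
grasp_force: 0.0
time_s: 7.92
position: [0.3817, -0.0004, 0.261]
tcp_rot: [[0.928, 0.373, 0.001], [0.373, -0.928, -0.0], [0.001, 0.0, -1.0]]
force: [0.3, 0.1, -0.4]
opening: 0.995
grasp_force: 0.0
```

View pics/w4.png

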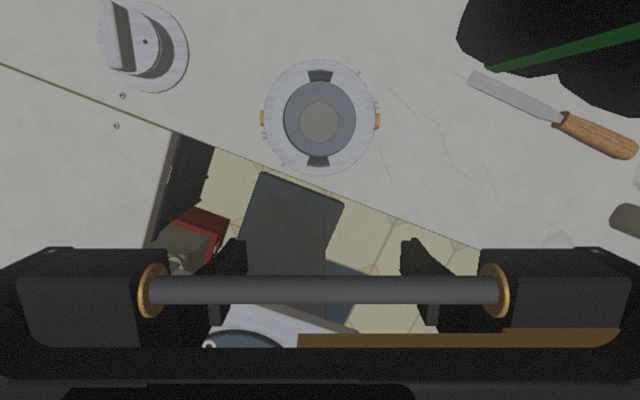

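The cartridge stands concentric in the housing, with its top at (320,121). Next I'll look at the lid (upper left) from above.

```bash
python3 -m inch '[[0,2.5,0,0,8.7],[0,5.5,0,0,8.7],[0,8.5,0,0,8.7],[0,11.5,0,0,8.7],[0,14.5,0,0,8.7],[0,17,0,0,8.7],[0,19.5,0,0,8.7],[0,20,0,0,8.7],[0,20,0,0,8.7],[0,20,0,0,8.7]]'; python3 - <<'E'
from h import *
w=load("w4");g=cv2.GaussianBlur(cv2.cvtColor(w[0],cv2.COLOR_BGR2GRAY),(3,3),0)
print(w[0][121,290:355:4].tolist())
w=wrist("w5")
E
```

```text
time_s: 8.8
position: [0.382, 0.2004, 0.2602]
tcp_rot: [[0.926, 0.377, -0.001], [0.377, -0.926, -0.001], [-0.001, 0.0, -1.0]]
force: [0.7, 0.4, 0.6]
opening: 0.999
grasp_force: 0.0
[[111, 103, 99], [111, 106, 100], [108, 102, 100], [111, 115, 116], [112, 116, 114], [109, 112, 110], [110, 116, 114], [111, 114, 114], [110, 112, 111], [112, 115, 115], [110, 112, 112], [107, 112, 112], [104, 106, 105], [111, 104, 101], [114, 106, 102], [114, 108, 104], [110, 106, 102]]
```

View pics/w5.png

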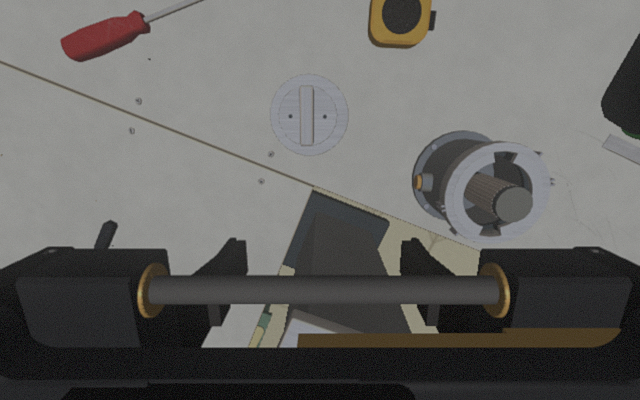

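The lid is at about (309,115), its grip bar running vertically from (306,87) to (307,146), i.e. along the tool's x. The red driver is at upper left and the tape measure at (400,20).

```bash
python3 - <<'E'
from h import *
w=load("w5");im=w[0];g=cv2.cvtColor(im,cv2.COLOR_BGR2GRAY)
print("row115",g[115,280:340].tolist());print("row100",g[100,292:322].tolist());print("col306",g[78:155,306].tolist())
b=cv2.GaussianBlur(g,(3,3),0)
e=cv2.Canny(b,40,100)[78:156,270:350]
print(len(np.nonzero(e)[0]))
cv2.imwrite("pics/lidcrop.png",cv2.resize(np.hstack([g[68:162,260:355],cv2.Canny(b,40,100)[68:162,260:355]]),None,fx=4,fy=4,interpolation=cv2.INTER_NEAREST))
E
```

```text
row115 [142, 143, 143, 142, 143, 143, 142, 139, 117, 80, 69, 82, 122, 145, 144, 143, 143, 145, 144, 136, 128, 139, 145, 145, 139, 141, 142, 142, 145, 143, 141, 135, 123, 93, 136, 145, 149, 143, 146, 147, 147, 149, 139, 110, 76, 83, 116, 147, 149, 147, 150, 146, 149, 148, 149, 149, 137, 125, 136, 139]
row100 [134, 138, 138, 139, 138, 139, 136, 123, 129, 142, 143, 141, 141, 142, 142, 141, 140, 141, 142, 140, 121, 91, 121, 142, 140, 138, 138, 138, 140, 139]
col306 [145, 146, 143, 146, 144, 145, 146, 131, 133, 141, 141, 139, 144, 141, 138, 141, 143, 145, 141, 140, 142, 141, 142, 142, 142, 144, 143, 141, 145, 140, 138, 141, 143, 145, 137, 141, 145, 142, 140, 140, 142, 142, 143, 144, 141, 141, 145, 140, 142, 140, 142, 142, 144, 141, 145, 140, 143, 140, 143, 138, 139, 142, 143, 144, 143, 145, 131, 118, 133, 146, 143, 139, 143, 143, 141, 142, 145]
195
```

View pics/lidcrop.png

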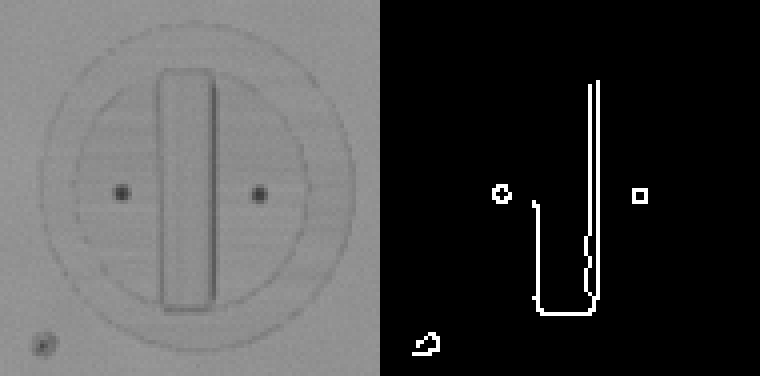

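The crop confirms the bar: left edge at column ≈300, right edge ≈312.5, ends at rows ≈85.5 and 145, with two dots on the dome either side. I'll fit the edge lines.

```bash
python3 - <<'E'
from h import *
w=load("w5");g=cv2.GaussianBlur(cv2.cvtColor(w[0],cv2.COLOR_BGR2GRAY),(1,5),0).astype(float)
rows=np.arange(92,140)
L=[297+np.argmin(g[r,297:304]) for r in rows];Rr=[310+np.argmin(g[r,310:317]) for r in rows]
fl=np.polyfit(rows,L,1);fr=np.polyfit(rows,np.array(Rr)-1,1)
P=lambda f,r:plane(w,(np.polyval(f,r),r),.092)[0]
for r in(85.5,115,145):
    a,b=P(fl,r),P(fr,r);print(r,a.round(4),b.round(4),"width",np.linalg.norm(a-b).round(4),"mid",((a+b)/2).round(4))
t=(P(fl,88)+P(fr,88))/2-(P(fl,142)+P(fr,142))/2;print("bar angle",np.degrees(np.arctan2(t[1],t[0])))
e=[(P(fl,r)+P(fr,r))/2 for r in(85.5,145)];print("len",np.linalg.norm(e[0]-e[1]),"centre",(e[0]+e[1])/2)
d=[]
for u,v in((290,116),(324,116)):
    m=np.clip(125-g[v-4:v+5,u-4:u+5],0,None);ys,xs=np.mgrid[v-4:v+5,u-4:u+5];d.append(plane(w,((m*xs).sum()/m.sum(),(m*ys).sum()/m.sum()),.064)[0])
d=np.array(d);print("dots mid",d.mean(0).round(4));q=d[0]-d[1];print("perp angle",np.degrees(np.arctan2(q[1],q[0]))-90,np.linalg.norm(q))
s=readout.read_state();print(s["position"])
# recheck housing and cartridge from w4 edge: opening
E
```

```text
85.5 [0.4698 0.262  0.092 ] [0.4747 0.2498 0.092 ] width 0.0131 mid [0.4722 0.2559 0.092 ]
115 [0.4438 0.2512 0.092 ] [0.4486 0.2395 0.092 ] width 0.0126 mid [0.4462 0.2454 0.092 ]
145 [0.4161 0.2397 0.092 ] [0.4206 0.2285 0.092 ] width 0.012 mid [0.4183 0.2341 0.092 ]
bar angle 22.0394574717481
len 0.058138980228301836 centre [0.44528134 0.24499246 0.092     ]
dots mid [0.4452 0.245  0.064 ]
perp angle 21.493941348652626 0.03792954988771241
[0.38207623 0.19990966 0.26031886]
```

```bash
python3 -m inch '[[2,1.5,-1,0,8.7],[4,3,-4,0,8.7],[6.4,4.5,-8,0,8.7],[6.4,4.5,-11,0,8.7],[6.4,4.5,-14,0,8.7],[6.4,4.5,-15,0,8.7],[6.4,4.5,-15,0,8.7],[6.4,4.5,-15,0,8.7],[6.4,4.5,-15,0,8.7]]'
```

```text
time_s: 9.6
position: [0.4476, 0.2451, 0.1124]
tcp_rot: [[0.927, 0.375, 0.003], [0.375, -0.927, 0.001], [0.003, 0.0, -1.0]]
force: [-0.3, -0.2, -0.8]
opening: 0.998
grasp_force: 0.0
```

```bash
python3 -m inch '[[-0.15,0,-2,0,7],[-0.15,0,-3.8,0,5],[-0.15,0,-4.4,0,3],[-0.15,0,-4.4,0,1],[-0.15,0,-4.4,0,0.5],[-0.15,0,-4.4,0,0.5],[-0.15,0,-4.4,0,0.5],[-0.15,0,-4.4,0,0.5],[-0.15,0,-4.4,0,0.5],[-0.15,0,-4.4,0,0.5]]';python3 -m inch '[[0,0,0,0,0.5],[0,0,0,0,0.5],[0,0,0,0,0.5],[0,0,0,0,0.5],[0,0,0,0,0.5],[0,0,0,0,0.5]]'
```

```text
time_s: 10.43
position: [0.4449, 0.2453, 0.067]
tcp_rot: [[0.927, 0.375, 0.001], [0.375, -0.927, 0.0], [0.001, 0.0, -1.0]]
force: [0.6, -0.6, -0.5]
opening: 0.326
grasp_force: 0.0
time_s: 10.93
position: [0.4448, 0.2452, 0.0667]
tcp_rot: [[0.927, 0.375, 0.0], [0.375, -0.927, -0.0], [0.0, 0.0, -1.0]]
force: [-0.2, 0.3, 0.3]
opening: 0.157
grasp_force: 30.0
```

```bash
python3 -m inch '[[0,0,1,0,0.5],[0,0,4,0,0.5],[0,0,8,0,0.5],[0,0,12,0,0.5],[0,0,15.5,0,0.5],[0,-2,17,0,0.5],[0,-5,17,0,0.5],[0,-8,17,0,0.5],[0,-11,17,0,0.5],[0,-14,17,0,0.5]]';python3 -m inch '[[0,-3,0,0,0.5],[0.1,-5.5,0,-1,0.5],[0.2,-7.2,0,-1.7,0.5],[0.2,-7.5,0,-1.7,0.5],[0.2,-7.5,0,-1.7,0.5],[0.2,-7.5,0,-1.7,0.5],[0.2,-7.5,0,-1.7,0.5],[0.2,-7.5,0,-1.7,0.5]]'; python3 -c "
from h import *
w=wrist('w6')
print(readout.read_state()['joint_positions'].round(1),readout.read_state()['position'])"
```

```text
time_s: 11.77
position: [0.4439, 0.1042, 0.2373]
tcp_rot: [[0.927, 0.376, 0.0], [0.376, -0.927, -0.0], [0.0, 0.0, -1.0]]
force: [1.2, 0.8, -1.5]
opening: 0.157
grasp_force: 30.0
time_s: 12.43
position: [0.4464, 0.0313, 0.2367]
tcp_rot: [[0.937, 0.349, -0.0], [0.349, -0.937, 0.0], [-0.0, -0.0, -1.0]]
force: [-0.4, -0.4, -1.1]
opening: 0.157
grasp_force: 30.0
[-10.4  15.4 105.5   0.   59.1  59.2] [0.44648625 0.03123651 0.23669254]
```

View pics/w6.png

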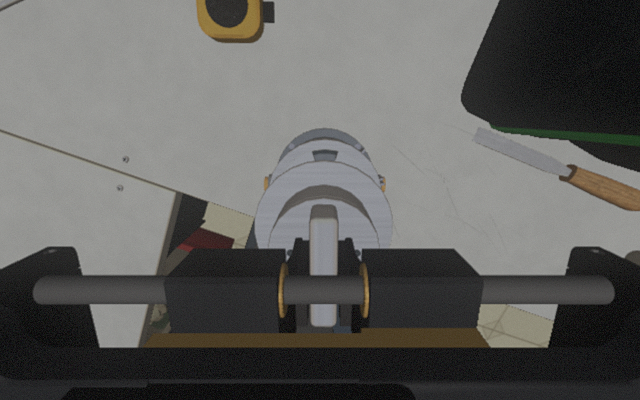

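The lid is held level; its bar (324,265) lines up with the notch at (324,155). Going down.

```bash
python3 -m inch '[[0,-0.1,-1,0,0.5],[0,-0.1,-2.5,0,0.5],[0,-0.1,-4,0,0.5],[0,-0.1,-5.2,0,0.5],[0,-0.1,-6,0,0.5],[0,-0.1,-6.5,0,0.5],[0,-0.1,-6.7,0,0.5],[0,-0.1,-6.7,0,0.5]]'
```

```text
time_s: 13.15
position: [0.4468, 0.0295, 0.1695]
tcp_rot: [[0.937, 0.348, -0.0], [0.348, -0.937, 0.0], [-0.0, -0.0, -1.0]]
force: [-0.5, -0.1, -1.8]
opening: 0.158
grasp_force: 30.0
```

```bash
python3 -m inch '[[0,0.07,-0.3,0,0.5],[0,0.07,-0.6,0,0.5],[0,0.07,-0.8,0,0.5],[0,0.07,-0.8,0,0.5],[0,0.07,-0.8,0,0.5]]'
```

```text
time_s: 13.57
position: [0.4467, 0.0299, 0.1617]
tcp_rot: [[0.938, 0.348, 0.0], [0.348, -0.938, -0.0], [0.0, 0.0, -1.0]]
force: [0.1, -0.1, -1.4]
opening: 0.16
grasp_force: 30.0
```

```bash
python3 -m inch '[[0,0,-0.3,0,0.5],[0,0,-0.6,0,0.5],[0,0,-0.9,0,0.5],[0,0,-1.1,0,0.5],[0,0,-1.15,0,0.5],[0,0,-1.15,0,0.5],[0,0,-1.15,0,0.5]]'
```

```text
time_s: 14.15
position: [0.4466, 0.0299, 0.1506]
tcp_rot: [[0.938, 0.348, -0.0], [0.348, -0.938, -0.0], [-0.0, 0.0, -1.0]]
force: [-1.2, 0.2, 5.3]
opening: 0.156
grasp_force: 30.0
```

```bash
python3 -m inch '[[0,0,0,-3,0.5],[0,0,0,-6,0.5],[0,0,0,-9,0.5],[0,0,0,-12,0.5],[0,0,0,-15,0.5],[0,0,0,-18,0.5],[0,0,0,-20,0.5],[0,0,0,-20,0.5]]';python3 -c "
from h import *
print(readout.read_state()['moment'])"
```

```text
time_s: 14.82
position: [0.4471, 0.0301, 0.1506]
tcp_rot: [[1.0, 0.006, 0.001], [0.006, -1.0, 0.0], [0.001, -0.0, -1.0]]
force: [-0.8, 0.7, 5.4]
opening: 0.157
grasp_force: 30.0
[ 0.26386095  0.16154692 -0.01984849]
```

```bash
python3 -m inch '[[0,0,0,-3,0.5],[0,0,0,-6,0.5],[0,0,0,-9,0.5],[0,0,0,-12,0.5],[0,0,0,-15,0.5],[0,0,0,-17,0.5],[0,0,0,-18.5,0.5],[0,0,0,-19,0.5],[0,0,0,-19,0.5],[0,0,0,-19,0.5]]';python3 -c "
from h import *
w=wrist('w7');cv2.imwrite('pics/w7c.png',cv2.resize(w[0][60:300,200:450],None,fx=2.4,fy=2.4))
print(readout.read_state()['moment'])"
```

```text
time_s: 15.65
position: [0.4471, 0.0301, 0.1506]
tcp_rot: [[0.948, -0.318, 0.001], [-0.318, -0.948, 0.0], [0.001, -0.0, -1.0]]
force: [0.6, 1.0, 4.4]
opening: 0.16
grasp_force: 30.0
[0.3220993  0.17334559 0.19069114]
```

View pics/w7c.png

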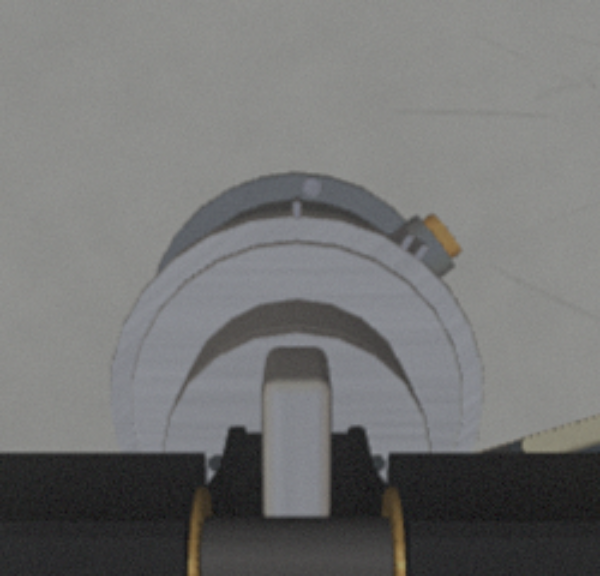

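The bar at column 297 points straight at the single vent rib (297,208), the double lock ribs are further clockwise at (415,245), and the lid sits flat. I'll settle briefly and hand in.

```bash
python3 -m inch '[[0,0,0,0,0.5],[0,0,0,0,0.5],[0,0,0,0,0.5],[0,0,0,0,0.5]]'; python3 -c "
from rig import bot
print(bot.hand_in())"
```

```text
time_s: 16.03
position: [0.4471, 0.0301, 0.1506]
tcp_rot: [[0.948, -0.318, 0.001], [-0.318, -0.948, 0.0], [0.001, -0.0, -1.0]]
force: [-0.8, 1.4, 5.4]
opening: 0.159
grasp_force: 30.0
the job is handed in; nothing more can be done
None
```

The job is handed in at 16 s: the cartridge is on the standpipe, and the lid is seated flat and held at the vent rib with a 30 N grip, well short of the lock; the hand-in call returned no verdict.

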